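Put the closed samples away in the caddy

ROBOT

A 6-joint arm with a two-finger parallel gripper is mounted at the origin on the work surface. World frame = base frame: x ahead of the robot, y to its left, z up, the work surface at z = 0. Lengths are in mm, angles in rad, forces in N, time in s.
With the tool pointing down it reaches from about 350 to 975 mm from the base axis. Payload 7.1 kg.
Tool frame: the origin (TCP) lies midway between the tips of the shut fingers; the grasp point (between the pads) lies ctrl.grip_point_offset behind it (ctrl.grip_point_offset is the distance from the TCP to the grasp point, in mm); z points along the fingers, y is the line along which they close (so a half turn about z gives the same grasp; the last joint's range is limited). The gripper opens to 88 mm and grips with 3 to 60 N. Pads are 20 mm wide; open, the fingers measure 115 mm over their backs; the gripper's body (75 mm by 178 mm) begins 61 mm behind the grasp point.
Start: joints at [-1.258, 0.423, 1.63, -0, 1.089, -0.019], TCP at [203.608, -590.888, 222.675] pointing down, gripper open.
Joint ranges: [-3, 3], [-0.9, 2.11], [0.09, 2.58], [-1.31, 4.45], [0.11, 2.69], [-2.54, 2.54]. Speed limits (rad/s): [2.39, 2.39, 3.01, 3.14, 3.14, 3.14].

INTERFACE

Orientations are given as a rotation vector (axis times angle).
In Python, from workcell import ctrl gives the robot as it stands.
- The arm moves only by the tool apply_moves, never from a script. Its argument "targets" is a list of rows, each an object of numbers: "tx", "ty", "tz": the shift along the world's x, y, z in m; "spin": the turn about the world's z in degrees. In form: [{"tx": .., "ty": .., "tz": .., "spin": ..}, ...]. A call has exactly 8 rows; each row is the pose to reach, as a shift and turn from the pose commanded when the call began; what a row does not reach only later rows make up. A row lasts 1/10 s, in which the tool goes at most 50 mm and 8.59 degrees, less where a joint would pass 70% of its speed; a pose out of reach is approached as far as the arm can. A call with a gripper value outside its range is refused whole. "gripper" is the closure, from -1 (fully open) to 1 (shut), set as the call begins (left out, the last holds). The fingers move at their own pace and stop on an object; the grip force is fixed at half the most. Time passes only in rows, so rows that repeat a pose let the fingers close, or fill a call up. It gives the time, the measured TCP pose, the force, the opening and the grip force at its end, in the units of the state.
- ctrl.get_obs(): the state, without advancing time (a new reading comes with each control period).
- ctrl.get_image(name): name is "side" or "top" or "wrist"; returns the picture (400x640x3 uint8, red, green, blue); there is no depth.
- ctrl.get_calibration(name): a dict with "fov_y" (degrees; the focal length in pixels is half the picture's height over the tangent of half this angle, whatever the lens; pixels are square), "cx", "cy" (the principal point, pixels), "rvec" (rotation vector, rad) and "tvec" (3), from world to camera coordinates, as OpenCV has them. Camera axes: x right, y down, z forward; pixel columns grow to the right and rows downward; lengths in mm; the calibration is good to about 2 mm. The wrist camera is an equidistant fisheye: a pixel r from the principal point sees the ray r / f radians off the axis. A picture is of the moment at which its call begins: read the wrist's pose just before it. get_calibration takes no time and is no camera call; for the wrist camera it gives the pose at the moment of the call.
- ctrl.close_job(): hands the job in; it is judged then, once.
Trained networks look in the newest picture that a camera, given by its name, has taken for a name from the list of things; names that differ only in an ending like _2 or _b are one class to them, and where a whole thing is asked for, a point or a joint stands for the part that bears it (a point fixed in the world has none). Each returns a list of dicts, best first, with "score" (0 to 1); they miss things now and then, are a little off and sometimes report something else, mostly with a low value. They report only what shows in the picture. A call takes as long as a camera call.
- ctrl.outline_of(name, camera): "pixels" (400x640 bool, what is visible of it) and "box" ([left, top, right, bottom] in pixels, round what is visible of it).
- ctrl.pinpoint(name, camera): "uv" ([column, row] in pixels: a listed point, or the origin of a listed thing).
The state is a dict: "t": time; "qpos": joint angles; "qvel": joint speeds; "joint_torque": joint torques, N m; "ee_pos": TCP position; "orientation": TCP orientation; "ft_force": force on the tool from outside, world axes, zero at the start; "moment": the same for the moment, N m; "width": finger opening in mm; "grasp_force": force on a finger pad.
Only numpy, scipy, OpenCV 4.12 (cv2) and the standard library are available. Lean on these libraries where they do the work, as an engineer would, in place of code of your own. Each camera call takes 0.05 s, during which the arm holds its last target. There are 200 camera calls.

TASK

Put the four closed (black-capped) amber sample containers into the caddy, each standing upright in the cup whose pocket has its shape and size; keep them upright on the way and set each one down gently, without dropping it. Leave the two open containers without caps standing where they are on the paper towel.

Things in the scene. Friction and masses are not known exactly. Their poses are not given: they have to be found in the camera images.
- jar: Closed straight-sided amber glass jar, the widest round one, black screw cap: 50 mm diameter, 72 mm high, the cap (50 mm wide) being its top 18 mm; 130 g or so. Stands upright; origin at the centre of its underside, z up.
- bottle: Closed flat oblong amber bottle: body 62 mm along its x by 32 mm along its y, flat sided up to 56 mm above its base, then a shoulder and a round black screw cap 28 mm wide from 64 to 80 mm. About 120 g. Origin at the centre of its underside, z up.
- vial: Closed middle-sized round amber vial: 35 mm diameter, 68 mm high, the black cap (35 mm wide) being its top 17 mm; about 60 g. Origin at the centre of its underside, z up.
- slim_vial: Closed slim round amber vial: 16 mm diameter, 58 mm high, the black cap (16 mm wide) being its top 14 mm; about 20 g, easily knocked over. Origin at the centre of its underside, z up.
- open_jar: Look-alike that stays: the same amber jar without cap, open and empty: 49 mm diameter, 68 mm high, narrowing to a 42 mm open neck. Origin at the centre of its underside, z up.
- open_vial: Look-alike that stays: the same middle-sized amber vial without cap, open and empty: 34 mm diameter, 64 mm high, narrowing to a 29 mm open neck. Origin at the centre of its underside, z up.
- jar_cup: White plastic cup, fixed, with a round pocket 66 mm across for the jar. The four cups (each 88 mm square, 24 mm high) sit two by two, 90 mm apart, in any arrangement, in the caddy: a fixed grey tray 190 mm square, walls 22 mm high. Origin at the centre of the cup's underside, 4 mm above the bench, z up; pocket centred on it, its floor 4 mm above the origin.
- bottle_cup: White plastic cup, fixed, as the jar's cup but with an oblong pocket, 78 mm along its x by 48 mm along its y, for the oblong bottle. Same origin, pocket floor and height.
- vial_cup: White plastic cup, fixed, as the jar's cup but with a round pocket 51 mm across for the middle-sized vial. Same origin, pocket floor and height.
- slim_cup: White plastic cup, fixed, as the jar's cup but with the narrowest round pocket, 32 mm across, for the slim vial. Same origin, pocket floor and height. Bystanders stand well clear of all listed things: stirrer with beaker (far left, 185 mm high), paper roll (far right, 100 mm high), blue tube rack (right, beside the robot, 60 mm high).

How it is judged:
By the outcome, as a careful person would: the job done as asked, in the order asked, and still so for the second after the job is handed in, with the robot touching nothing.
It also fails if it takes over 109 s, if anything falls off the work surface, if the arm or the gripper's body presses on something with over 40 N, if the wrist force passes 120 N, or if a joint passes its speed limit or range.

## Working session

There is one attempt and no reset: what is moved stays moved. The work goes in short steps, Python scripts to look and compute and a tool call to move; the robot and the scene stay as the last step left them, time stands still between calls to the robot, and variables do not carry over. Pictures are saved under pics/ and viewed, at most 14 in all, crops included, and the job is handed in when it is done.

Besides the shell and the picture viewer there is one more tool, called as name([rows], argument=value, ...), one row to a line, values as JSON. apply_moves: Moves the arm, as the interface text tells. Its arguments: {"type":"object","properties":{"targets":{"type":"array"},"gripper":{"type":"number"}},"required":["targets"]}

```bash
mkdir -p pics; ls; python3 - <<'E'
from workcell import ctrl
import cv2,numpy as np
o=ctrl.get_obs();print(o, ctrl.grip_point_offset)
for n in ["side","top"]:
    im=ctrl.get_image(n);cv2.imwrite(f"pics/{n}0.png",im[:,:,::-1]);print(ctrl.get_calibration(n))
names="jar bottle vial slim_vial open_jar open_vial jar_cup bottle_cup vial_cup slim_cup".split()
for c in ["top","side"]:
  for n in names:
    r=ctrl.pinpoint(n,c); print(c,n,[(np.round(d["uv"],1).tolist(),round(d["score"],2)) for d in r[:3]])
E
```

```text
pics
{'t': 0.0, 'qpos': array([-1.25797729e+00,  4.23829308e-01,  1.63066324e+00,  1.93273224e-05,
        1.08864688e+00, -1.90127450e-02]), 'qvel': array([ 1.98938993e-03,  2.14676244e-03,  6.96800610e-04,  5.83884924e-04,
       -8.25900592e-04, -5.28200820e-05]), 'joint_torque': array([-1.41926455e-03, -5.44631946e+01, -2.73665839e+01,  6.41400623e-02,
        2.28069664e-02, -1.35640639e-04]), 'ee_pos': array([ 203.46005536, -590.36708224,  221.9194331 ]), 'orientation': array([-3.09694148e+00, -5.18584961e-01,  3.28885974e-04]), 'ft_force': array([ 0.18922298,  0.31895195, -0.6881408 ]), 'moment': array([-0.00390061, -0.01514399,  0.02053864]), 'grasp_force': 0.0, 'width': 87.92375370330383} 18.700000000000003
{'fov_y': 53.63488395211316, 'cx': 325.8244538812807, 'cy': 199.88226097853533, 'rvec': array([ 2.08539015, -0.91656133,  0.43517294]), 'tvec': array([-376.08322376,  277.60262283,  476.40057447])}
{'fov_y': 56.633481467108034, 'cx': 319.8169869117469, 'cy': 189.27489477837636, 'rvec': array([ 2.18168828, -2.19150239,  0.06854908]), 'tvec': array([ -8.00915644, 532.719867
[... 170 characters left out ...]
jar []
top open_vial [([394.7, 145.8], 0.51)]
top jar_cup [([191.3, 172.4], 0.67), ([454.5, 143.0], 0.34)]
top bottle_cup [([203.7, 214.4], 0.74), ([457.2, 209.2], 0.31), ([337.1, 220.1], 0.29)]
top vial_cup [([232.8, 165.5], 0.69)]
top slim_cup []
side jar [([446.5, 322.7], 0.92)]
side bottle [([488.7, 268.5], 0.73), ([448.4, 319.9], 0.44)]
side vial [([369.3, 202.7], 0.88), ([277.4, 168.3], 0.32)]
side slim_vial [([310.8, 246.3], 0.66)]
side open_jar [([365.6, 284.4], 0.58)]
side open_vial [([417.3, 230.4], 0.62), ([279.8, 170.9], 0.51)]
side jar_cup [([249.2, 155.6], 0.76)]
side bottle_cup [([222.5, 181.8], 0.9)]
side vial_cup [([280.3, 169.0], 0.97)]
side slim_cup [([251.9, 187.1], 0.8)]
```

View pics/top0.png

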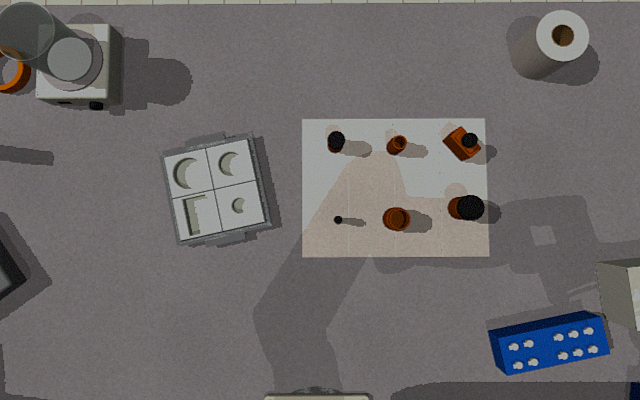

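View pics/side0.png

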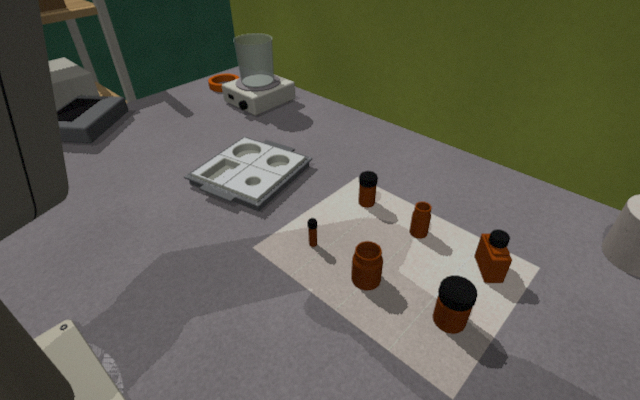

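```bash
cat > h.py <<'E'
from workcell import ctrl
import cv2,numpy as np
def cam(n):
    c=ctrl.get_calibration(n);R=cv2.Rodrigues(np.array(c["rvec"],float))[0];return c,R,np.array(c["tvec"]).ravel(),200/np.tan(np.radians(c["fov_y"])/2)
def ray(n,uv,z,C=None):
    c,R,t,f=C or cam(n)
    d=np.array([(uv[0]-c["cx"])/f,(uv[1]-c["cy"])/f,1.])
    if n=="wrist":
        r=np.hypot(*d[:2]);d=np.array([*(d[:2]/max(r,1e-9)*np.sin(r)),np.cos(r)])
    o=-R.T@t;d=R.T@d
    return o+d*(z-o[2])/d[2]
E
python3 - <<'E'
from h import *
T=dict(jar=(459.1,207.7),bottle=(453.9,144),vial=(335.2,143.6),slim=(336.4,220.1),open_vial=(394.7,145.8),jar_cup=(191.3,172.4),bottle_cup=(203.7,214.4),vial_cup=(232.8,165.5))
S=dict(jar=(446.5,322.7),bottle=(488.7,268.5),vial=(369.3,202.7),slim=(310.8,246.3),open_jar=(365.6,284.4),open_vial=(417.3,230.4),jar_cup=(249.2,155.6),bottle_cup=(222.5,181.8),vial_cup=(280.3,169),slim_cup=(251.9,187.1))
for n in S:
    z=4 if "cup" in n else 0
    print(n,ray("side",S[n],z)[:2].round(), ray("top",T[n],z)[:2].round() if n in T else None)
E
```

```text
jar [ 486. -308.] [ 493. -310.]
bottle [ 630. -308.] [ 631. -303.]
vial [635. -48.] [634. -44.]
slim [464. -47.] [467. -46.]
open_jar [ 461. -174.] None
open_vial [ 629. -166.] [ 628. -174.]
jar_cup [580. 274.] [571. 267.]
bottle_cup [472. 233.] [481. 239.]
vial_cup [591. 176.] [586. 178.]
slim_cup [503. 169.] None
```

```bash
cat >> h.py <<'E'
from scipy.optimize import minimize
def proj(P,C):
    c,R,t,f=C;q=R@P.T+t[:,None];return np.c_[q[0]/q[2]*f+c["cx"],q[1]/q[2]*f+c["cy"]]
def circ(r,z):
    a=np.linspace(0,2*np.pi,40);return np.c_[r*np.cos(a),r*np.sin(a),0*a+z]
def box(a,b,z): return np.array([[x*a,y*b,z] for x,y in((-.5,-.5),(.5,-.5),(.5,.5),(-.5,.5))])
cy=lambda r,h:[np.r_[circ(r,0),circ(r,h)]]
MODEL=dict(jar=cy(25,72),vial=cy(17.5,68),slim_vial=cy(8,58),open_jar=cy(24.5,68),open_vial=cy(17,64),
 bottle=[np.r_[box(62,32,0),box(62,32,56)],np.r_[box(62,32,56)*[.98,.98,1],circ(14,64)],np.r_[circ(14,64),circ(14,80)]])
for k in ("jar","bottle","vial","slim"): MODEL[k+"_cup"]=[box(88,88,28)]
def fit(name,mask,C,x0,S=4):
    m=cv2.resize(mask.astype(np.uint8),None,fx=S,fy=S,interpolation=cv2.INTER_LINEAR if 0 else cv2.INTER_NEAREST)>0
    def cost(p):
        im=np.zeros(m.shape,np.uint8);R=cv2.Rodrigues(np.array([0,0,np.radians(p[2])]))[0]
        for part in MODEL[name]:
            uv=proj(part@R.T+[p[0],p[1],0],C)
            cv2.fillConvexPoly(im,cv2.convexHull(((uv+.5)*S-.5).round().astype(np.int32)),1)
        return 1-(m&(im>0)).sum()/max(1,(m|(im>0)).sum())
    best=None
    for y in ([x0[2]] if name!="bottle" and "cup" not in name else np.arange(0,180,20)):
        s=np.array([[x0[0],x0[1],y],[x0[0]+12,x0[1],y+8],[x0[0],x0[1]+12,y+8],[x0[0]-9,x0[1]-9,y-12]])
        r=minimize(cost,s[0],method="Nelder-Mead",options=dict(initial_simplex=s,maxiter=80))
        if best is None or r.fun<best.fun:best=r
    return best.x,1-best.fun
E
python3 - <<'E'
from h import *
X=dict(jar=(490,-309),bottle=(630,-305),vial=(635,-46),slim_vial=(466,-46),open_jar=(461,-174),open_vial=(628,-170),jar_cup=(575,270),bottle_cup=(476,236),vial_cup=(588,177),slim_cup=(503,169))
for c in ["top","side"]:
  C=cam(c)
  for n in X:
    for d in ctrl.outline_of(n,c)[:2]:
      if d["pixels"].sum()<10: continue
      p,i=fit(n,d["pixels"],C,(*X[n],0)); print(c,n,round(d["score"],2),np.round(d["box"]).tolist(),p.round(1),round(i,2))
E
```

```text
top jar 0.61 [447.0, 195.0, 486.0, 224.0] [ 491.8 -308.1    1.8] 0.91
top bottle 0.66 [442.0, 126.0, 480.0, 162.0] [ 626.3 -306.    36.9] 0.92
top vial 0.82 [329.0, 128.0, 347.0, 153.0] [631.  -43.   -0.7] 0.94
top vial 0.18 [172.0, 191.0, 227.0, 240.0] [635. -46.   0.] 0.0
top slim_vial 0.57 [334.0, 217.0, 342.0, 223.0] [469.  -45.9   2.1] 0.84
top slim_vial 0.5 [166.0, 148.0, 214.0, 198.0] [466. -46.   0.] 0.0
top open_jar 0.89 [380.0, 208.0, 410.0, 232.0] [ 469.8 -163.6   12.8] 0.85
top open_jar 0.59 [334.0, 216.0, 343.0, 224.0] [ 461. -174.    0.] 0.0
top jar_cup 0.74 [164.0, 149.0, 215.0, 199.0] [567.  265.2  11.4] 0.95
top bottle_cup 0.85 [173.0, 190.0, 226.0, 242.0] [480.2 246.4   9.7] 0.95
top bottle_cup 0.75 [443.0, 125.0, 481.0, 162.0] [476. 236.   0.] 0.0
top vial_cup 0.8 [206.0, 142.0, 257.0, 187.0] [586.7 176.7  98.9] 0.95
top slim_cup 0.56 [218.0, 180.0, 264.0, 230.0] [500.  158.3  10.8] 0.95
side jar 0.7 [434.0, 276.0, 477.0, 336.0] [ 493.8 -307.     3.9] 0.96
side bottle 0.72 [474.0, 229.0, 513.0, 282.0] [ 628.  -305.4   38.4] 0.96
side vial 0.85 [360.0, 170.0, 374.0, 205.0] [633.3 -39.5   3.2] 0.88
side slim_vial 0.49 [307.0, 219.0, 317.0, 247.0] [470.1 -44.7   3.6] 0.9
side open_jar 0.77 [352.0, 241.0, 383.0, 290.0] [ 471.1 -166.3   11.9] 0.91
side open_vial 0.76 [404.0, 202.0, 430.0, 239.0] [ 6.266e+02 -1.680e+02  4.000e-01] 0.9
side open_vial 0.71 [221.0, 164.0, 280.0, 200.0] [ 628. -170.    0.] 0.0
side jar_cup 0.79 [225.0, 135.0, 270.0, 162.0] [568.4 267.3  13.8] 0.92
side bottle_cup 0.64 [190.0, 157.0, 249.0, 187.0] [477.1 247.4   8.4] 0.88
side vial_cup 0.56 [252.0, 148.0, 304.0, 176.0] [589.8 177.1 101.3] 0.92
side vial_cup 0.4 [308.0, 222.0, 316.0, 248.0] [588. 177.   0.] 0.0
side slim_cup 0.83 [222.0, 164.0, 282.0, 202.0] [496.8 154.5 106.2] 0.89
```

apply_moves([
  {"tx":0.015,"ty":0.015,"tz":-0.004,"spin":-1},
  {"tx":0.045,"ty":0.044,"tz":-0.011,"spin":-2},
  {"tx":0.079,"ty":0.077,"tz":-0.019,"spin":-3},
  {"tx":0.113,"ty":0.11,"tz":-0.027,"spin":-4.5},
  {"tx":0.147,"ty":0.143,"tz":-0.035,"spin":-6},
  {"tx":0.181,"ty":0.177,"tz":-0.043,"spin":-7.5},
  {"tx":0.215,"ty":0.21,"tz":-0.051,"spin":-7.5},
  {"tx":0.24,"ty":0.24,"tz":-0.06,"spin":-7.5},
], gripper=-1)

```text
t: 2.9
ee_pos: [445.6, -349.4, 162.7]
orientation: [3.125, 0.316, 0.002]
ft_force: [0.4, -0.7, -0.2]
width: 87.9
grasp_force: 0.0
```

apply_moves([
  {"tx":0.025,"ty":0.022,"tz":0,"spin":0},
  {"tx":0.04,"ty":0.035,"tz":0,"spin":0},
  {"tx":0.049,"ty":0.043,"tz":0,"spin":0},
  {"tx":0.049,"ty":0.043,"tz":0,"spin":0},
  {"tx":0.049,"ty":0.043,"tz":0,"spin":0},
  {"tx":0.049,"ty":0.043,"tz":0,"spin":0},
  {"tx":0.049,"ty":0.043,"tz":0,"spin":0},
  {"tx":0.049,"ty":0.043,"tz":0,"spin":0},
])

```text
t: 3.7
ee_pos: [492.1, -308.5, 162.7]
orientation: [3.126, 0.313, -0.0]
ft_force: [-0.7, -0.4, -0.8]
width: 87.7
grasp_force: 0.0
```

```bash
python3 - <<'E'
from h import *
C=cam("wrist");im=ctrl.get_image("wrist");cv2.imwrite("pics/w0.png",im[:,:,::-1])
for n in ["jar","bottle"]:
  for d in ctrl.pinpoint(n,"wrist")[:2]: print(n,d["uv"],d["score"],ray("wrist",d["uv"],0,C).round(1))
o=ctrl.get_obs();print(o["t"],o["ee_pos"],o["orientation"],C[0]["cx"],C[3],-C[1].T@C[2])
E
```

```text
jar [318.4, 183.2] 0.67 [ 490.  -306.6    0. ]
bottle [343.4, 58.3] 0.69 [ 625.9 -305.5    0. ]
3.85 [ 492.36174205 -308.18401548  162.69859003] [ 3.12584319e+00  3.14118111e-01 -4.25956596e-05] 320.11843339362076 309.70691628693146 [ 560.40948763 -294.05725222  325.73403257]
```

View pics/w0.png

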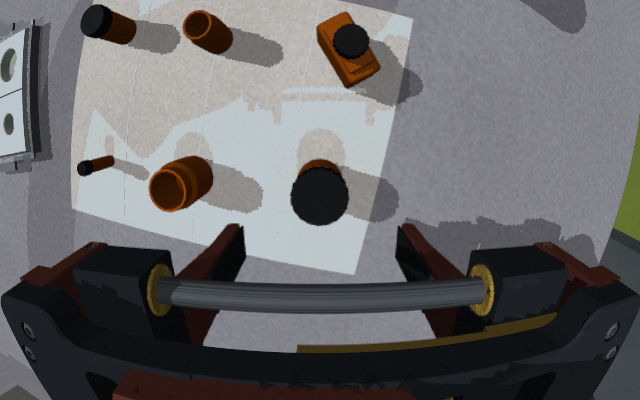

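The wrist view shows the jar's cap at (320,196), midway between the fingertips at (240,230) and (400,230), and the bottle at (348,47). This matches the fits, so I'm descending.

apply_moves([
  {"tx":0,"ty":0,"tz":-0.015,"spin":0},
  {"tx":0,"ty":0,"tz":-0.045,"spin":0},
  {"tx":0,"ty":0,"tz":-0.075,"spin":0},
  {"tx":0,"ty":0,"tz":-0.1,"spin":0},
  {"tx":0,"ty":0,"tz":-0.12,"spin":0},
  {"tx":0,"ty":0,"tz":-0.13,"spin":0},
  {"tx":0,"ty":0,"tz":-0.135,"spin":0},
  {"tx":0,"ty":0,"tz":-0.135,"spin":0},
])

```text
t: 4.65
ee_pos: [492.4, -307.8, 27.2]
orientation: [-3.125, -0.315, 0.001]
ft_force: [-0.1, -0.1, 0.3]
width: 87.6
grasp_force: 0.0
```

apply_moves([
  {"tx":0,"ty":0,"tz":0,"spin":0},
  {"tx":0,"ty":0,"tz":0,"spin":0},
  {"tx":0,"ty":0,"tz":0,"spin":0},
  {"tx":0,"ty":0,"tz":0,"spin":0},
  {"tx":0,"ty":0,"tz":0,"spin":0},
  {"tx":0,"ty":0,"tz":0,"spin":0},
  {"tx":0,"ty":0,"tz":0,"spin":0},
  {"tx":0,"ty":0,"tz":0,"spin":0},
], gripper=1)

```text
t: 5.45
ee_pos: [492.8, -308.0, 28.0]
orientation: [3.126, 0.315, 0.0]
ft_force: [-0.5, 0.7, 3.9]
width: 49.6
grasp_force: 30.0
```

apply_moves([
  {"tx":0,"ty":0,"tz":0.01,"spin":0},
  {"tx":0,"ty":0,"tz":0.035,"spin":0},
  {"tx":0,"ty":0,"tz":0.07,"spin":0},
  {"tx":0,"ty":0,"tz":0.1,"spin":0},
  {"tx":0.002,"ty":0.015,"tz":0.12,"spin":0},
  {"tx":0.006,"ty":0.045,"tz":0.13,"spin":0},
  {"tx":0.012,"ty":0.09,"tz":0.135,"spin":0},
  {"tx":0.018,"ty":0.135,"tz":0.135,"spin":0},
])

```text
t: 6.25
ee_pos: [510.9, -172.1, 164.0]
orientation: [3.125, 0.312, 0.003]
ft_force: [0.9, -0.1, -1.1]
width: 49.3
grasp_force: 30.0
```

apply_moves([
  {"tx":0.006,"ty":0.045,"tz":0,"spin":0},
  {"tx":0.012,"ty":0.09,"tz":0,"spin":0},
  {"tx":0.018,"ty":0.135,"tz":0,"spin":0},
  {"tx":0.024,"ty":0.18,"tz":0,"spin":0},
  {"tx":0.03,"ty":0.225,"tz":0,"spin":0},
  {"tx":0.036,"ty":0.27,"tz":0,"spin":0},
  {"tx":0.042,"ty":0.315,"tz":0,"spin":0},
  {"tx":0.046,"ty":0.345,"tz":0,"spin":0},
])

```text
t: 7.05
ee_pos: [556.5, 174.9, 163.0]
orientation: [-3.125, -0.317, -0.0]
ft_force: [1.0, -0.7, -2.0]
width: 49.8
grasp_force: 30.0
```

apply_moves([
  {"tx":0.004,"ty":0.03,"tz":0,"spin":0},
  {"tx":0.007,"ty":0.055,"tz":0,"spin":0},
  {"tx":0.01,"ty":0.075,"tz":0,"spin":0},
  {"tx":0.012,"ty":0.088,"tz":0,"spin":0},
  {"tx":0.012,"ty":0.092,"tz":0,"spin":0},
  {"tx":0.012,"ty":0.092,"tz":0,"spin":0},
  {"tx":0.012,"ty":0.092,"tz":0,"spin":0},
  {"tx":0.012,"ty":0.092,"tz":0,"spin":0},
])

```text
t: 7.85
ee_pos: [568.6, 263.1, 162.7]
orientation: [3.126, 0.313, -0.001]
ft_force: [0.3, -0.4, -2.6]
width: 49.6
grasp_force: 30.0
```

```bash
python3 - <<'E'
from h import *
C=cam("wrist");im=ctrl.get_image("wrist");cv2.imwrite("pics/w1.png",im[:,:,::-1])
for n in ["jar_cup","bottle_cup","vial_cup","slim_cup"]:
  for d in ctrl.pinpoint(n,"wrist")[:2]: print(n,d["uv"],round(d["score"],2),ray("wrist",d["uv"],4,C).round(1))
o=ctrl.get_obs();print(o["t"],o["ee_pos"],o["orientation"])
E
```

```text
jar_cup [314.5, 181.3] 0.56 [568.4 269.6   4. ]
bottle_cup [637.3, 217.3] 0.68 [ 628.3 -301.     4. ]
vial_cup [398.1, 180.1] 0.91 [588.1 181.3   4. ]
vial_cup [315.2, 182.5] 0.64 [567.3 268.6   4. ]
slim_cup [397.1, 256.6] 0.76 [499.7 157.3   4. ]
slim_cup [315.6, 182.2] 0.55 [567.7 268.3   4. ]
8.1 [568.68171086 263.71583631 162.75557054] [3.12584285e+00 3.14143330e-01 5.10014392e-05]
```

View pics/w1.png

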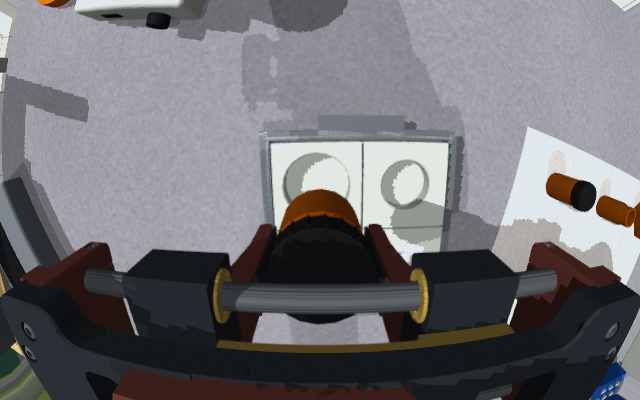

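The jar hangs at u≈320 and its pocket ring is centred at (317,180), so the lateral alignment is within about 3 mm. I'm lowering with +2 mm in y.

apply_moves([
  {"tx":0,"ty":0.001,"tz":-0.015,"spin":0},
  {"tx":0,"ty":0.002,"tz":-0.045,"spin":0},
  {"tx":0,"ty":0.002,"tz":-0.075,"spin":0},
  {"tx":0,"ty":0.002,"tz":-0.095,"spin":0},
  {"tx":0,"ty":0.002,"tz":-0.11,"spin":0},
  {"tx":0,"ty":0.002,"tz":-0.119,"spin":0},
  {"tx":0,"ty":0.002,"tz":-0.124,"spin":0},
  {"tx":0,"ty":0.002,"tz":-0.125,"spin":0},
])

```text
t: 8.9
ee_pos: [568.7, 266.1, 37.5]
orientation: [-3.126, -0.315, -0.0]
ft_force: [-1.0, -0.0, -1.9]
width: 49.5
grasp_force: 30.0
```

apply_moves([
  {"tx":0,"ty":0,"tz":-0.0005,"spin":0},
  {"tx":0,"ty":0,"tz":-0.001,"spin":0},
  {"tx":0,"ty":0,"tz":-0.0015,"spin":0},
  {"tx":0,"ty":0,"tz":-0.002,"spin":0},
  {"tx":0,"ty":0,"tz":-0.002,"spin":0},
  {"tx":0,"ty":0,"tz":-0.002,"spin":0},
  {"tx":0,"ty":0,"tz":-0.002,"spin":0},
  {"tx":0,"ty":0,"tz":-0.002,"spin":0},
])

```text
t: 9.7
ee_pos: [568.8, 266.2, 36.0]
orientation: [-3.126, -0.315, -0.001]
ft_force: [0.1, 0.4, 2.2]
width: 49.5
grasp_force: 30.0
```

apply_moves([
  {"tx":0,"ty":0,"tz":0,"spin":0},
  {"tx":0,"ty":0,"tz":0,"spin":0},
  {"tx":0,"ty":0,"tz":0,"spin":0},
  {"tx":0,"ty":0,"tz":0,"spin":0},
  {"tx":0,"ty":0,"tz":0,"spin":0},
  {"tx":0,"ty":0,"tz":0,"spin":0},
  {"tx":0,"ty":0,"tz":0,"spin":0},
  {"tx":0,"ty":0,"tz":0,"spin":0},
], gripper=-0.6)

```text
t: 10.5
ee_pos: [568.6, 266.1, 35.7]
orientation: [3.126, 0.315, 0.0]
ft_force: [-0.9, 0.1, -0.2]
width: 70.0
grasp_force: 0.0
```

apply_moves([
  {"tx":0,"ty":0,"tz":0.01,"spin":0},
  {"tx":0,"ty":0,"tz":0.03,"spin":0},
  {"tx":0,"ty":0,"tz":0.06,"spin":0},
  {"tx":0,"ty":0,"tz":0.1,"spin":0},
  {"tx":0.002,"ty":-0.015,"tz":0.12,"spin":0},
  {"tx":0.005,"ty":-0.045,"tz":0.127,"spin":0},
  {"tx":0.01,"ty":-0.09,"tz":0.127,"spin":0},
  {"tx":0.015,"ty":-0.135,"tz":0.127,"spin":0},
])

```text
t: 11.3
ee_pos: [583.9, 130.3, 164.1]
orientation: [-3.125, -0.318, -0.003]
ft_force: [0.5, 0.2, -0.6]
width: 70.0
grasp_force: 0.0
```

apply_moves([
  {"tx":0.004,"ty":-0.045,"tz":0,"spin":4},
  {"tx":0.009,"ty":-0.09,"tz":0,"spin":8},
  {"tx":0.013,"ty":-0.135,"tz":0,"spin":12},
  {"tx":0.018,"ty":-0.18,"tz":0,"spin":16},
  {"tx":0.022,"ty":-0.225,"tz":0,"spin":20},
  {"tx":0.027,"ty":-0.27,"tz":0,"spin":24},
  {"tx":0.031,"ty":-0.315,"tz":0,"spin":26.2},
  {"tx":0.036,"ty":-0.36,"tz":0,"spin":26.2},
], gripper=-1)

```text
t: 12.1
ee_pos: [619.5, -230.9, 163.6]
orientation: [2.972, 1.017, 0.001]
ft_force: [0.8, 0.2, -0.0]
width: 87.9
grasp_force: 0.0
```

apply_moves([
  {"tx":0.004,"ty":-0.04,"tz":0,"spin":0},
  {"tx":0.006,"ty":-0.064,"tz":0,"spin":0},
  {"tx":0.0075,"ty":-0.074,"tz":0,"spin":0},
  {"tx":0.0075,"ty":-0.076,"tz":0,"spin":0},
  {"tx":0.0075,"ty":-0.076,"tz":0,"spin":0},
  {"tx":0.0075,"ty":-0.076,"tz":0,"spin":0},
  {"tx":0.0075,"ty":-0.076,"tz":0,"spin":0},
  {"tx":0.0075,"ty":-0.076,"tz":0,"spin":0},
])

```text
t: 12.9
ee_pos: [627.3, -303.9, 162.8]
orientation: [-2.972, -1.017, 0.0]
ft_force: [-0.3, 0.2, -1.1]
width: 87.6
grasp_force: 0.0
```

```bash
python3 - <<'E'
from h import *
C=cam("wrist");im=ctrl.get_image("wrist");cv2.imwrite("pics/w2.png",im[:,:,::-1])
for n in ["bottle"]:
  for d in ctrl.pinpoint(n,"wrist")[:2]: print(n,d["uv"],round(d["score"],2),ray("wrist",d["uv"],0,C).round(1))
o=ctrl.get_obs();print(o["t"],o["ee_pos"],o["orientation"])
im=ctrl.get_image("top");cv2.imwrite("pics/t1.png",cv2.resize(im[130:250,150:280,::-1],None,fx=3,fy=3))
E
```

```text
bottle [322.1, 183.0] 0.83 [ 627.3 -306.     0. ]
13.0 [ 627.21124116 -304.27415177  162.74368412] [-2.97259222e+00 -1.01634037e+00  5.55002697e-05]
```

View pics/w2.png

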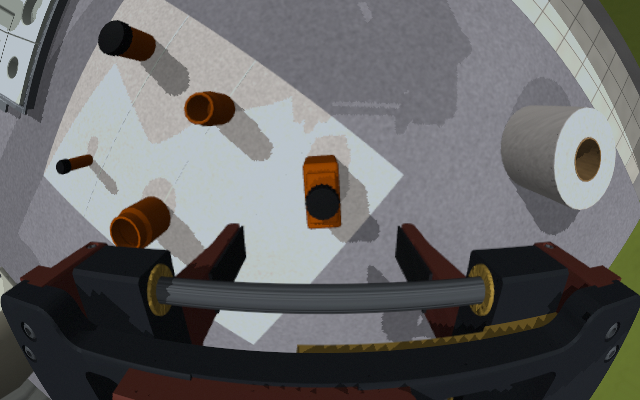

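View pics/t1.png

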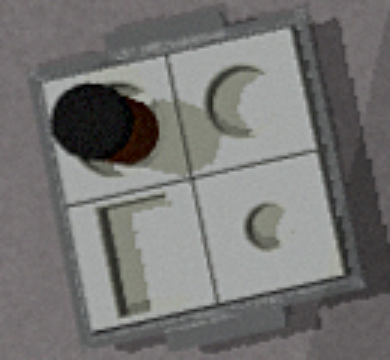

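The jar stands upright in its round pocket (crop, upper left). The bottle at (322,190) lies squarely between the fingers, with its long side across the pads. The bottle pocket's long side runs along world x, at about 11.5°.

apply_moves([
  {"tx":0,"ty":-0.001,"tz":-0.015,"spin":0},
  {"tx":0,"ty":-0.001,"tz":-0.045,"spin":0},
  {"tx":0,"ty":-0.001,"tz":-0.075,"spin":0},
  {"tx":0,"ty":-0.001,"tz":-0.1,"spin":0},
  {"tx":0,"ty":-0.001,"tz":-0.12,"spin":0},
  {"tx":0,"ty":-0.001,"tz":-0.13,"spin":0},
  {"tx":0,"ty":-0.001,"tz":-0.135,"spin":0},
  {"tx":0,"ty":-0.001,"tz":-0.135,"spin":0},
])

```text
t: 13.85
ee_pos: [626.9, -305.8, 27.1]
orientation: [-2.973, -1.015, 0.001]
ft_force: [-0.5, -0.1, -0.4]
width: 87.8
grasp_force: 0.0
```

apply_moves([
  {"tx":0,"ty":0,"tz":0,"spin":0},
  {"tx":0,"ty":0,"tz":0,"spin":0},
  {"tx":0,"ty":0,"tz":0,"spin":0},
  {"tx":0,"ty":0,"tz":0,"spin":0},
  {"tx":0,"ty":0,"tz":0,"spin":0},
  {"tx":0,"ty":0,"tz":0,"spin":0},
  {"tx":0,"ty":0,"tz":0,"spin":0},
  {"tx":0,"ty":0,"tz":0,"spin":0},
], gripper=1)

```text
t: 14.65
ee_pos: [627.1, -305.9, 27.7]
orientation: [2.973, 1.015, -0.0]
ft_force: [-0.0, -0.5, 0.8]
width: 32.6
grasp_force: 29.1
```

apply_moves([
  {"tx":0,"ty":0,"tz":0.01,"spin":0},
  {"tx":0,"ty":0,"tz":0.035,"spin":0},
  {"tx":0,"ty":0,"tz":0.07,"spin":0},
  {"tx":0,"ty":0,"tz":0.1,"spin":0},
  {"tx":-0.004,"ty":0.015,"tz":0.12,"spin":0},
  {"tx":-0.012,"ty":0.045,"tz":0.13,"spin":-2},
  {"tx":-0.023,"ty":0.088,"tz":0.135,"spin":-4},
  {"tx":-0.035,"ty":0.132,"tz":0.135,"spin":-7},
])

```text
t: 15.45
ee_pos: [592.2, -173.2, 164.3]
orientation: [3.029, 0.827, 0.003]
ft_force: [0.2, 0.3, -1.9]
width: 32.6
grasp_force: 29.1
```

apply_moves([
  {"tx":-0.011,"ty":0.043,"tz":0,"spin":-3},
  {"tx":-0.023,"ty":0.086,"tz":0,"spin":-6},
  {"tx":-0.034,"ty":0.129,"tz":0,"spin":-9},
  {"tx":-0.046,"ty":0.172,"tz":0,"spin":-12},
  {"tx":-0.057,"ty":0.215,"tz":0,"spin":-15},
  {"tx":-0.069,"ty":0.258,"tz":0,"spin":-17.5},
  {"tx":-0.08,"ty":0.301,"tz":0,"spin":-19.2},
  {"tx":-0.09,"ty":0.335,"tz":0,"spin":-19.2},
])

```text
t: 16.25
ee_pos: [501.3, 163.2, 163.4]
orientation: [-3.125, -0.315, -0.001]
ft_force: [0.7, -0.5, -1.2]
width: 32.3
grasp_force: 29.1
```

apply_moves([
  {"tx":-0.008,"ty":0.03,"tz":0,"spin":0},
  {"tx":-0.014,"ty":0.055,"tz":0,"spin":0},
  {"tx":-0.019,"ty":0.073,"tz":0,"spin":0},
  {"tx":-0.021,"ty":0.083,"tz":0,"spin":0},
  {"tx":-0.022,"ty":0.0855,"tz":0,"spin":0},
  {"tx":-0.022,"ty":0.0855,"tz":0,"spin":0},
  {"tx":-0.022,"ty":0.0855,"tz":0,"spin":0},
  {"tx":-0.022,"ty":0.0855,"tz":0,"spin":0},
])

```text
t: 17.05
ee_pos: [480.3, 245.8, 162.7]
orientation: [3.126, 0.313, -0.0]
ft_force: [0.1, 0.1, -1.7]
width: 32.2
grasp_force: 29.1
```

```bash
python3 - <<'E'
from h import *
C=cam("wrist");im=ctrl.get_image("wrist");cv2.imwrite("pics/w3.png",im[:,:,::-1])
for n in ["bottle_cup","vial_cup","slim_cup"]:
  for d in ctrl.pinpoint(n,"wrist")[:2]: print(n,d["uv"],round(d["score"],2),ray("wrist",d["uv"],4,C).round(1))
o=ctrl.get_obs();print(o["t"],o["ee_pos"],o["orientation"])
# bottle pose as held, seen from the top camera (base raised)
C=cam("top")
c,R,t,f=C;t2=t+R@np.array([0,0,135.]);ctrl.get_image("top")
for d in ctrl.outline_of("bottle","top")[:1]: print(fit("bottle",d["pixels"],(c,R,t2,f),(480,247,11)))
E
```

```text
bottle_cup [318.5, 178.3] 0.79 [484.3 248.8   4. ]
bottle_cup [399.5, 98.0] 0.75 [586. 183.   4.]
vial_cup [402.2, 94.7] 0.62 [590.2 180.9   4. ]
slim_cup [399.3, 181.0] 0.8 [499.2 162.4   4. ]
17.25 [480.26110675 246.19797688 162.67335697] [ 3.12584349e+00  3.13972647e-01 -1.77266522e-05]
```

View pics/w3.png

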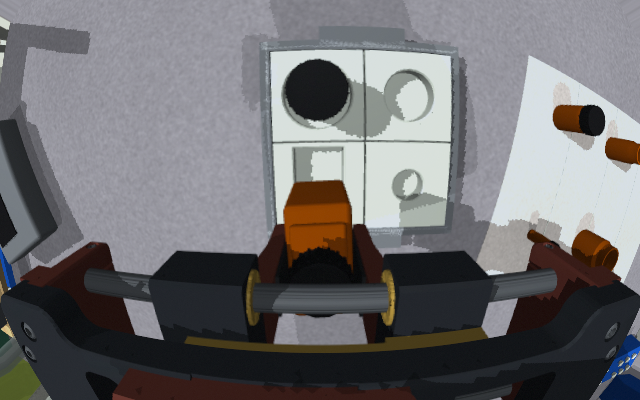

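The bottle hangs over its oblong pocket (293–343 px across, centred at 318, against the bottle at about 320), parallel to the cup edges. The jar sits centred at (317,90). I'm lowering.

apply_moves([
  {"tx":0.0005,"ty":0.001,"tz":-0.015,"spin":0},
  {"tx":0.0005,"ty":0.001,"tz":-0.045,"spin":0},
  {"tx":0.0005,"ty":0.001,"tz":-0.075,"spin":0},
  {"tx":0.0005,"ty":0.001,"tz":-0.095,"spin":0},
  {"tx":0.0005,"ty":0.001,"tz":-0.11,"spin":0},
  {"tx":0.0005,"ty":0.001,"tz":-0.119,"spin":0},
  {"tx":0.0005,"ty":0.001,"tz":-0.124,"spin":0},
  {"tx":0.0005,"ty":0.001,"tz":-0.125,"spin":0},
])

```text
t: 18.15
ee_pos: [480.8, 247.7, 37.6]
orientation: [-3.126, -0.315, -0.0]
ft_force: [0.5, 0.2, -0.6]
width: 32.4
grasp_force: 29.1
```

apply_moves([
  {"tx":0,"ty":0,"tz":-0.0005,"spin":0},
  {"tx":0,"ty":0,"tz":-0.001,"spin":0},
  {"tx":0,"ty":0,"tz":-0.0015,"spin":0},
  {"tx":0,"ty":0,"tz":-0.002,"spin":0},
  {"tx":0,"ty":0,"tz":-0.002,"spin":0},
  {"tx":0,"ty":0,"tz":-0.002,"spin":0},
  {"tx":0,"ty":0,"tz":-0.002,"spin":0},
  {"tx":0,"ty":0,"tz":-0.002,"spin":0},
])

```text
t: 18.95
ee_pos: [480.6, 247.6, 35.7]
orientation: [-3.126, -0.315, 0.0]
ft_force: [-0.7, -0.1, -1.8]
width: 32.4
grasp_force: 29.1
```

apply_moves([
  {"tx":0,"ty":0,"tz":-0.0003,"spin":0},
  {"tx":0,"ty":0,"tz":-0.0006,"spin":0},
  {"tx":0,"ty":0,"tz":-0.0007,"spin":0},
  {"tx":0,"ty":0,"tz":-0.0007,"spin":0},
  {"tx":0,"ty":0,"tz":-0.0007,"spin":0},
  {"tx":0,"ty":0,"tz":-0.0007,"spin":0},
  {"tx":0,"ty":0,"tz":-0.0007,"spin":0},
  {"tx":0,"ty":0,"tz":-0.0007,"spin":0},
])

```text
t: 19.75
ee_pos: [480.6, 247.6, 35.6]
orientation: [-3.126, -0.315, -0.0]
ft_force: [-3.0, -1.1, 6.2]
width: 32.5
grasp_force: 29.1
```

apply_moves([
  {"tx":0,"ty":0,"tz":0,"spin":0},
  {"tx":0,"ty":0,"tz":0,"spin":0},
  {"tx":0,"ty":0,"tz":0,"spin":0},
  {"tx":0,"ty":0,"tz":0,"spin":0},
  {"tx":0,"ty":0,"tz":0,"spin":0},
  {"tx":0,"ty":0,"tz":0,"spin":0},
  {"tx":0,"ty":0,"tz":0,"spin":0},
  {"tx":0,"ty":0,"tz":0,"spin":0},
], gripper=-0.2)

```text
t: 20.55
ee_pos: [480.6, 247.6, 35.0]
orientation: [3.126, 0.315, -0.0]
ft_force: [0.8, -1.1, -0.2]
width: 52.7
grasp_force: 0.0
```

apply_moves([
  {"tx":0,"ty":0,"tz":0.01,"spin":0},
  {"tx":0,"ty":0,"tz":0.03,"spin":0},
  {"tx":0,"ty":0,"tz":0.06,"spin":0},
  {"tx":0,"ty":0,"tz":0.1,"spin":0},
  {"tx":0.007,"ty":-0.013,"tz":0.12,"spin":0},
  {"tx":0.02,"ty":-0.038,"tz":0.128,"spin":0},
  {"tx":0.04,"ty":-0.076,"tz":0.128,"spin":0},
  {"tx":0.06,"ty":-0.115,"tz":0.128,"spin":0},
])

```text
t: 21.35
ee_pos: [541.4, 131.9, 164.5]
orientation: [-3.125, -0.318, -0.003]
ft_force: [0.5, 0.6, -0.7]
width: 52.7
grasp_force: 0.0
```

apply_moves([
  {"tx":0.02,"ty":-0.04,"tz":0,"spin":0},
  {"tx":0.04,"ty":-0.08,"tz":0,"spin":0},
  {"tx":0.06,"ty":-0.12,"tz":0,"spin":0},
  {"tx":0.077,"ty":-0.149,"tz":0,"spin":0},
  {"tx":0.087,"ty":-0.167,"tz":0,"spin":0},
  {"tx":0.091,"ty":-0.174,"tz":0,"spin":0},
  {"tx":0.091,"ty":-0.174,"tz":0,"spin":0},
  {"tx":0.091,"ty":-0.174,"tz":0,"spin":0},
], gripper=-1)

```text
t: 22.15
ee_pos: [630.9, -40.2, 162.9]
orientation: [-3.125, -0.316, 0.001]
ft_force: [-0.2, -1.2, 0.6]
width: 87.6
grasp_force: 0.0
```

```bash
python3 - <<'E'
from h import *
C=cam("wrist");im=ctrl.get_image("wrist");cv2.imwrite("pics/w4.png",im[:,:,::-1])
for n in ["vial","slim_vial"]:
  for d in ctrl.pinpoint(n,"wrist")[:2]: print(n,d["uv"],round(d["score"],2),ray("wrist",d["uv"],0,C).round(1))
o=ctrl.get_obs();print(o["t"],o["ee_pos"],o["orientation"])
E
```

```text
vial [95.3, 245.6] 0.3 [479.6 255.3   0. ]
vial [148.7, 249.5] 0.16 [500.1 160.3   0. ]
slim_vial [297.7, 306.8] 0.68 [467.3 -44.3   0. ]
22.3 [631.05982385 -40.03320661 163.01922284] [-3.12526823e+00 -3.17488836e-01  6.75030015e-04]
```

View pics/w4.png

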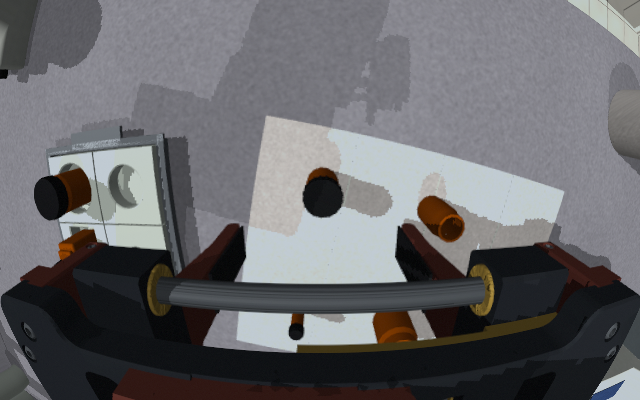

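The vial's cap is at (323,196), about 2 mm toward −y of the finger midline at u=320. The tray shows the jar and bottle standing. I'm descending with that correction.

apply_moves([
  {"tx":0,"ty":-0.001,"tz":-0.015,"spin":0},
  {"tx":0,"ty":-0.001,"tz":-0.045,"spin":0},
  {"tx":0,"ty":-0.001,"tz":-0.075,"spin":0},
  {"tx":0,"ty":-0.001,"tz":-0.1,"spin":0},
  {"tx":0,"ty":-0.001,"tz":-0.12,"spin":0},
  {"tx":0,"ty":-0.001,"tz":-0.13,"spin":0},
  {"tx":0,"ty":-0.001,"tz":-0.135,"spin":0},
  {"tx":0,"ty":-0.001,"tz":-0.135,"spin":0},
])

```text
t: 23.1
ee_pos: [631.3, -42.2, 27.5]
orientation: [-3.126, -0.315, 0.001]
ft_force: [-0.2, -0.9, 0.5]
width: 88.1
grasp_force: 0.0
```

apply_moves([
  {"tx":0,"ty":0,"tz":0,"spin":0},
  {"tx":0,"ty":0,"tz":0,"spin":0},
  {"tx":0,"ty":0,"tz":0,"spin":0},
  {"tx":0,"ty":0,"tz":0,"spin":0},
  {"tx":0,"ty":0,"tz":0,"spin":0},
  {"tx":0,"ty":0,"tz":0,"spin":0},
  {"tx":0,"ty":0,"tz":0,"spin":0},
  {"tx":0,"ty":0,"tz":0,"spin":0},
], gripper=1)

```text
t: 23.9
ee_pos: [631.7, -42.4, 28.0]
orientation: [3.126, 0.315, 0.0]
ft_force: [-0.9, 0.9, -0.6]
width: 33.8
grasp_force: 30.0
```

apply_moves([
  {"tx":0,"ty":0,"tz":0.01,"spin":0},
  {"tx":0,"ty":0,"tz":0.035,"spin":0},
  {"tx":0,"ty":0,"tz":0.07,"spin":0},
  {"tx":0,"ty":0,"tz":0.1,"spin":0},
  {"tx":-0.003,"ty":0.015,"tz":0.12,"spin":0},
  {"tx":-0.009,"ty":0.042,"tz":0.13,"spin":0},
  {"tx":-0.017,"ty":0.083,"tz":0.135,"spin":0},
  {"tx":-0.025,"ty":0.122,"tz":0.135,"spin":0},
])

```text
t: 24.7
ee_pos: [606.9, 80.6, 164.8]
orientation: [-3.126, -0.313, -0.004]
ft_force: [0.8, 0.1, -1.2]
width: 34.2
grasp_force: 30.0
```

apply_moves([
  {"tx":-0.007,"ty":0.035,"tz":0,"spin":0},
  {"tx":-0.013,"ty":0.065,"tz":0,"spin":0},
  {"tx":-0.018,"ty":0.085,"tz":0,"spin":0},
  {"tx":-0.02,"ty":0.095,"tz":0,"spin":0},
  {"tx":-0.02,"ty":0.0975,"tz":0,"spin":0},
  {"tx":-0.02,"ty":0.0975,"tz":0,"spin":0},
  {"tx":-0.02,"ty":0.0975,"tz":0,"spin":0},
  {"tx":-0.02,"ty":0.0975,"tz":0,"spin":0},
])

```text
t: 25.5
ee_pos: [586.9, 176.1, 163.0]
orientation: [3.126, 0.313, -0.0]
ft_force: [0.1, -0.1, -0.4]
width: 34.4
grasp_force: 30.0
```

```bash
python3 - <<'E'
from h import *
C=cam("wrist");im=ctrl.get_image("wrist");cv2.imwrite("pics/w5.png",im[:,:,::-1])
for n in ["vial_cup","slim_cup"]:
  for d in ctrl.pinpoint(n,"wrist")[:2]: print(n,d["uv"],round(d["score"],2),ray("wrist",d["uv"],4,C).round(1))
o=ctrl.get_obs();print(o["t"],o["ee_pos"],o["orientation"])
E
```

```text
vial_cup [317.1, 180.7] 0.69 [587.9 180.    4. ]
25.65 [586.77151539 176.46306837 162.95360665] [ 3.12587968e+00  3.13567214e-01 -9.31410828e-05]
```

View pics/w5.png

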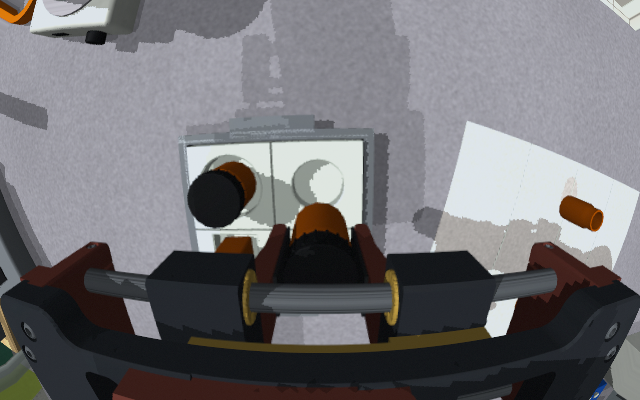

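The vial at u≈320 is over its pocket, which is centred at (318,184). I'm lowering with +1 mm in y.

apply_moves([
  {"tx":0,"ty":0.001,"tz":-0.015,"spin":0},
  {"tx":0,"ty":0.001,"tz":-0.045,"spin":0},
  {"tx":0,"ty":0.001,"tz":-0.075,"spin":0},
  {"tx":0,"ty":0.001,"tz":-0.095,"spin":0},
  {"tx":0,"ty":0.001,"tz":-0.11,"spin":0},
  {"tx":0,"ty":0.001,"tz":-0.119,"spin":0},
  {"tx":0,"ty":0.001,"tz":-0.124,"spin":0},
  {"tx":0,"ty":0.001,"tz":-0.125,"spin":0},
])

```text
t: 26.45
ee_pos: [586.8, 178.2, 37.8]
orientation: [-3.126, -0.315, -0.0]
ft_force: [-0.4, 0.4, -0.8]
width: 34.1
grasp_force: 30.0
```

apply_moves([
  {"tx":0,"ty":0,"tz":-0.0005,"spin":0},
  {"tx":0,"ty":0,"tz":-0.001,"spin":0},
  {"tx":0,"ty":0,"tz":-0.0015,"spin":0},
  {"tx":0,"ty":0,"tz":-0.002,"spin":0},
  {"tx":0,"ty":0,"tz":-0.0022,"spin":0},
  {"tx":0,"ty":0,"tz":-0.0022,"spin":0},
  {"tx":0,"ty":0,"tz":-0.0022,"spin":0},
  {"tx":0,"ty":0,"tz":-0.0022,"spin":0},
])

```text
t: 27.25
ee_pos: [586.8, 178.2, 36.0]
orientation: [-3.126, -0.315, -0.001]
ft_force: [-0.1, -0.4, 1.8]
width: 34.2
grasp_force: 30.0
```

apply_moves([
  {"tx":0,"ty":0,"tz":0,"spin":0},
  {"tx":0,"ty":0,"tz":0,"spin":0},
  {"tx":0,"ty":0,"tz":0,"spin":0},
  {"tx":0,"ty":0,"tz":0,"spin":0},
  {"tx":0,"ty":0,"tz":0,"spin":0},
  {"tx":0,"ty":0,"tz":0,"spin":0},
  {"tx":0,"ty":0,"tz":0,"spin":0},
  {"tx":0,"ty":0,"tz":0,"spin":0},
], gripper=-0.25)

```text
t: 28.05
ee_pos: [586.6, 178.1, 35.8]
orientation: [-3.126, -0.315, -0.0]
ft_force: [-0.2, 0.1, -0.5]
width: 54.9
grasp_force: 0.0
```

apply_moves([
  {"tx":0,"ty":0,"tz":0.01,"spin":0},
  {"tx":0,"ty":0,"tz":0.03,"spin":0},
  {"tx":0,"ty":0,"tz":0.06,"spin":0},
  {"tx":0,"ty":0,"tz":0.1,"spin":0},
  {"tx":-0.007,"ty":-0.013,"tz":0.12,"spin":0},
  {"tx":-0.02,"ty":-0.038,"tz":0.127,"spin":0},
  {"tx":-0.04,"ty":-0.076,"tz":0.127,"spin":0},
  {"tx":-0.06,"ty":-0.114,"tz":0.127,"spin":0},
])

```text
t: 28.85
ee_pos: [526.3, 63.4, 164.0]
orientation: [3.125, 0.317, 0.003]
ft_force: [0.5, -0.2, -0.4]
width: 55.3
grasp_force: 0.0
```

apply_moves([
  {"tx":-0.02,"ty":-0.038,"tz":0,"spin":0},
  {"tx":-0.037,"ty":-0.07,"tz":0,"spin":0},
  {"tx":-0.05,"ty":-0.094,"tz":0,"spin":0},
  {"tx":-0.056,"ty":-0.105,"tz":0,"spin":0},
  {"tx":-0.0575,"ty":-0.1085,"tz":0,"spin":0},
  {"tx":-0.0575,"ty":-0.1085,"tz":0,"spin":0},
  {"tx":-0.0575,"ty":-0.1085,"tz":0,"spin":0},
  {"tx":-0.0575,"ty":-0.1085,"tz":0,"spin":0},
])

```text
t: 29.65
ee_pos: [469.7, -43.6, 162.8]
orientation: [-3.125, -0.317, -0.0]
ft_force: [-0.1, 0.8, 0.4]
width: 54.9
grasp_force: 0.0
```

```bash
python3 - <<'E'
from h import *
C=cam("wrist");im=ctrl.get_image("wrist");cv2.imwrite("pics/w6.png",im[:,:,::-1])
for n in ["slim_vial"]:
  for d in ctrl.pinpoint(n,"wrist")[:2]: print(n,d["uv"],round(d["score"],2),ray("wrist",d["uv"],0,C).round(1))
  for d in ctrl.outline_of(n,"wrist")[:2]: print(d["box"],d["score"])
o=ctrl.get_obs();p=o["ee_pos"];print(o["t"],p,o["orientation"])
# dark cap centre near midline -> world at z=58
g=im.max(2)<45;n,l,s,c=cv2.connectedComponentsWithStats(g.astype(np.uint8))
for i in range(1,n):
  if 30<s[i,4]<1500 and 240<c[i,0]<400 and 100<c[i,1]<260: print(s[i],c[i],ray("wrist",c[i],58,C).round(1))
E
```

```text
slim_vial [322.0, 182.5] 0.76 [469.1 -45.3   0. ]
[313.6, 176.0, 333.9, 205.7] 0.95
29.8 [469.31573698 -43.81673149 162.66412639] [-3.12550924e+00 -3.16514036e-01  2.21586600e-04]
[314 184  17  20 268] [322.07462687 193.25373134] [471.8 -44.5  58. ]
```

View pics/w6.png

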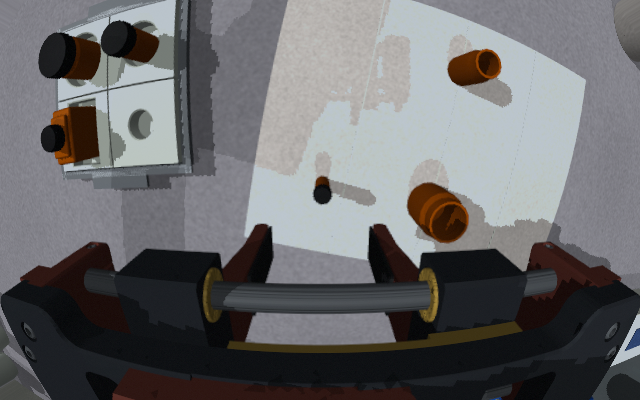

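The slim vial's cap is at (322,193) and the fingers' midline is at u≈321, so it is centred within about 1 mm. The jar, vial and bottle all stand in their cups. I'm descending.

apply_moves([
  {"tx":0.001,"ty":-0.001,"tz":-0.015,"spin":0},
  {"tx":0.001,"ty":-0.001,"tz":-0.045,"spin":0},
  {"tx":0.001,"ty":-0.001,"tz":-0.075,"spin":0},
  {"tx":0.001,"ty":-0.001,"tz":-0.1,"spin":0},
  {"tx":0.001,"ty":-0.001,"tz":-0.12,"spin":0},
  {"tx":0.001,"ty":-0.001,"tz":-0.13,"spin":0},
  {"tx":0.001,"ty":-0.001,"tz":-0.136,"spin":0},
  {"tx":0.001,"ty":-0.001,"tz":-0.136,"spin":0},
])

```text
t: 30.6
ee_pos: [470.1, -45.3, 26.5]
orientation: [-3.126, -0.315, 0.001]
ft_force: [0.2, -0.3, -0.9]
width: 54.8
grasp_force: 0.0
```

apply_moves([
  {"tx":0,"ty":0,"tz":0,"spin":0},
  {"tx":0,"ty":0,"tz":0,"spin":0},
  {"tx":0,"ty":0,"tz":0,"spin":0},
  {"tx":0,"ty":0,"tz":0,"spin":0},
  {"tx":0,"ty":0,"tz":0,"spin":0},
  {"tx":0,"ty":0,"tz":0,"spin":0},
  {"tx":0,"ty":0,"tz":0,"spin":0},
  {"tx":0,"ty":0,"tz":0,"spin":0},
], gripper=0.45)

```text
t: 31.4
ee_pos: [470.1, -45.4, 26.8]
orientation: [-3.126, -0.315, -0.0]
ft_force: [0.1, 0.4, 0.5]
width: 24.0
grasp_force: 0.0
```

apply_moves([
  {"tx":0,"ty":0,"tz":0,"spin":0},
  {"tx":0,"ty":0,"tz":0,"spin":0},
  {"tx":0,"ty":0,"tz":0,"spin":0},
  {"tx":0,"ty":0,"tz":0,"spin":0},
  {"tx":0,"ty":0,"tz":0,"spin":0},
  {"tx":0,"ty":0,"tz":0,"spin":0},
  {"tx":0,"ty":0,"tz":0,"spin":0},
  {"tx":0,"ty":0,"tz":0,"spin":0},
], gripper=1)

```text
t: 32.2
ee_pos: [470.1, -45.4, 26.8]
orientation: [-3.126, -0.315, 0.0]
ft_force: [0.0, 0.4, -0.3]
width: 15.2
grasp_force: 30.0
```

apply_moves([
  {"tx":0,"ty":0,"tz":0.01,"spin":0},
  {"tx":0,"ty":0,"tz":0.035,"spin":0},
  {"tx":0,"ty":0,"tz":0.07,"spin":0},
  {"tx":0,"ty":0,"tz":0.1,"spin":0},
  {"tx":0.002,"ty":0.013,"tz":0.12,"spin":0},
  {"tx":0.005,"ty":0.038,"tz":0.13,"spin":0},
  {"tx":0.011,"ty":0.077,"tz":0.136,"spin":0},
  {"tx":0.016,"ty":0.115,"tz":0.136,"spin":0},
])

```text
t: 33.0
ee_pos: [486.9, 70.7, 164.8]
orientation: [-3.126, -0.313, -0.005]
ft_force: [0.5, -0.2, 0.5]
width: 14.8
grasp_force: 30.0
```

apply_moves([
  {"tx":0.005,"ty":0.035,"tz":0,"spin":0},
  {"tx":0.009,"ty":0.062,"tz":0,"spin":0},
  {"tx":0.011,"ty":0.08,"tz":0,"spin":0},
  {"tx":0.0125,"ty":0.088,"tz":0,"spin":0},
  {"tx":0.013,"ty":0.09,"tz":0,"spin":0},
  {"tx":0.013,"ty":0.09,"tz":0,"spin":0},
  {"tx":0.013,"ty":0.09,"tz":0,"spin":0},
  {"tx":0.013,"ty":0.09,"tz":0,"spin":0},
])

```text
t: 33.8
ee_pos: [499.0, 158.8, 162.8]
orientation: [3.126, 0.313, -0.0]
ft_force: [0.5, -0.7, -0.3]
width: 15.2
grasp_force: 30.0
```

```bash
python3 - <<'E'
from h import *
C=cam("wrist");im=ctrl.get_image("wrist");cv2.imwrite("pics/w7.png",im[:,:,::-1])
for n in ["slim_cup"]:
  for d in ctrl.pinpoint(n,"wrist")[:2]: print(n,d["uv"],round(d["score"],2),ray("wrist",d["uv"],4,C).round(1))
o=ctrl.get_obs();print(o["t"],o["ee_pos"],o["orientation"],o["width"])
E
```

```text
slim_cup [316.9, 180.0] 0.78 [500.8 163.1   4. ]
33.9 [499.08840857 158.97319938 162.79109374] [ 3.12581744e+00  3.13552803e-01 -1.63003363e-04] 15.12006631703194
```

View pics/w7.png

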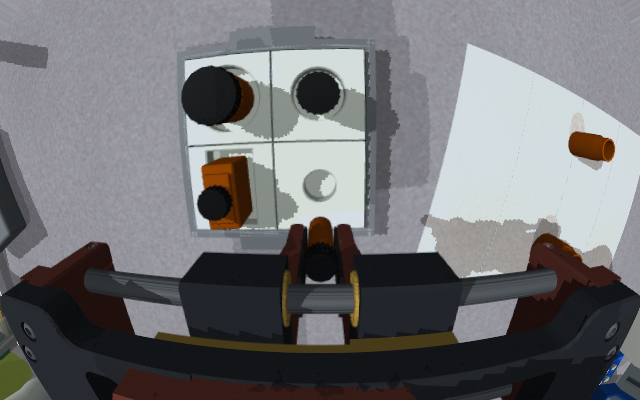

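The slim vial at u≈320 is over its pocket at (319,184), with 8 mm clearance. Everything else stands. I'm lowering.

apply_moves([
  {"tx":0.0005,"ty":0.001,"tz":-0.015,"spin":0},
  {"tx":0.0005,"ty":0.001,"tz":-0.045,"spin":0},
  {"tx":0.0005,"ty":0.001,"tz":-0.075,"spin":0},
  {"tx":0.0005,"ty":0.001,"tz":-0.095,"spin":0},
  {"tx":0.0005,"ty":0.001,"tz":-0.11,"spin":0},
  {"tx":0.0005,"ty":0.001,"tz":-0.12,"spin":0},
  {"tx":0.0005,"ty":0.001,"tz":-0.125,"spin":0},
  {"tx":0.0005,"ty":0.001,"tz":-0.126,"spin":0},
])

```text
t: 34.7
ee_pos: [499.6, 160.5, 36.6]
orientation: [3.126, 0.315, -0.001]
ft_force: [0.1, 0.6, -0.4]
width: 14.9
grasp_force: 30.0
```

apply_moves([
  {"tx":0,"ty":0,"tz":-0.0005,"spin":0},
  {"tx":0,"ty":0,"tz":-0.001,"spin":0},
  {"tx":0,"ty":0,"tz":-0.0015,"spin":0},
  {"tx":0,"ty":0,"tz":-0.002,"spin":0},
  {"tx":0,"ty":0,"tz":-0.0022,"spin":0},
  {"tx":0,"ty":0,"tz":-0.0022,"spin":0},
  {"tx":0,"ty":0,"tz":-0.0022,"spin":0},
  {"tx":0,"ty":0,"tz":-0.0022,"spin":0},
])

```text
t: 35.5
ee_pos: [499.8, 160.7, 34.7]
orientation: [-3.126, -0.315, -0.001]
ft_force: [0.5, -0.4, 2.8]
width: 15.3
grasp_force: 30.0
```

Contact (2.8 N). Releasing and retreating.

apply_moves([
  {"tx":0,"ty":0,"tz":0,"spin":0},
  {"tx":0,"ty":0,"tz":0,"spin":0},
  {"tx":0,"ty":0,"tz":0,"spin":0},
  {"tx":0,"ty":0,"tz":0,"spin":0},
  {"tx":0,"ty":0,"tz":0,"spin":0},
  {"tx":0,"ty":0,"tz":0,"spin":0},
  {"tx":0,"ty":0,"tz":0,"spin":0},
  {"tx":0,"ty":0,"tz":0,"spin":0},
], gripper=0.2)

```text
t: 36.3
ee_pos: [499.6, 160.6, 34.6]
orientation: [3.126, 0.315, -0.0]
ft_force: [0.9, 0.5, 0.2]
width: 35.6
grasp_force: 0.0
```

apply_moves([
  {"tx":0,"ty":0,"tz":0.01,"spin":0},
  {"tx":0,"ty":0,"tz":0.03,"spin":0},
  {"tx":0,"ty":0,"tz":0.06,"spin":0},
  {"tx":0,"ty":0,"tz":0.1,"spin":0},
  {"tx":0,"ty":-0.015,"tz":0.125,"spin":0},
  {"tx":0,"ty":-0.045,"tz":0.14,"spin":0},
  {"tx":0,"ty":-0.08,"tz":0.145,"spin":0},
  {"tx":0,"ty":-0.1,"tz":0.145,"spin":0},
])

```text
t: 37.1
ee_pos: [500.1, 59.0, 181.6]
orientation: [3.125, 0.314, 0.005]
ft_force: [-0.5, -0.3, 0.7]
width: 34.8
grasp_force: 0.0
```

```bash
python3 - <<'E'
from h import *
a=ctrl.get_image("side");b=ctrl.get_image("top")
v=np.hstack([cv2.resize(a[120:300,180:440,::-1],None,fx=1.6,fy=1.6),cv2.resize(b[110:260,150:400,::-1],(380,288))]);cv2.imwrite("pics/f.png",v);print(v.shape,ctrl.get_obs()["t"])
E
```

```text
(288, 796, 3) 37.2
```

View pics/f.png

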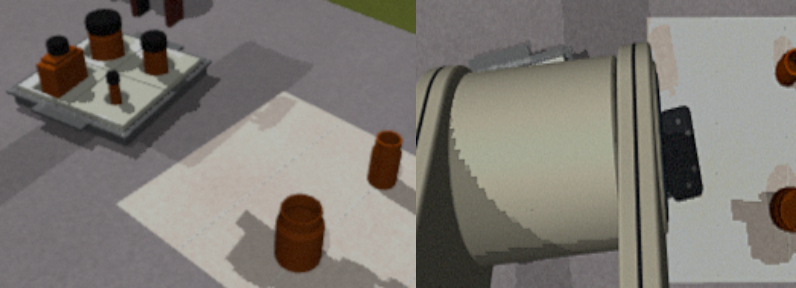

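The side view shows all four capped containers upright in their cups: jar (105,35), bottle (60,70), vial (155,50), slim vial (114,88). The open pair are untouched on the towel and the gripper is clear.

```bash
python3 -c "
from workcell import ctrl
print(ctrl.close_job())"
```

```text
the job is handed in; nothing more can be done
None
```

All four capped containers stand upright in their matching cups, the two open ones were left where they stood on the paper towel, and the job was handed in at about 37 s.

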